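Bolt a duct into the holding fixture

TASK

Push the duct that stands in the holding fixture fully home against the back stops, then push the fixture's upright bolt lever across, past its first detent, all the way to its second stop, so that the bolt locks the duct in. Only push: do not lift or tip the duct, and leave the spare duct, glue bottle, tape roll and screwdriver alone.

Things in the scene. Friction and masses are not known exactly. Their poses are not given: they have to be found in the camera images.
- fixture: Fixed pale aluminium holding fixture; origin on the bench under the channel. +x runs along the channel to the back stops, +y to the lever's side. Base plate 10 mm thick, x -130 to +115 mm, 130 mm wide. Channel open in front (-x) and above; rails: inner faces y = -45 and +45 mm, x -30 to +100, tops 41 mm above bench. Grey bolt housing: x -82 to -14, y +55 to +153, top 53 mm above bench.
- duct_mid (a point): Centre, 65 mm above the bench, of the loose black air duct in the channel: 110 mm tall, open on top, 0.12 kg. Its 12 mm high foot flange is 132 mm long (along the channel) and 82 wide; the walls above stand 7 mm inside it. It starts 25 to 45 mm short of the stops, in the bolt's way; home, its centre is at x = +30 mm in the fixture's frame.
- lever (a point): Centre of the upright steel lever plate, 100 mm above the bench: 28 mm wide (fixture's x), 8 mm thick (its y), from 77 to 123 mm above the bench, with a black 14 mm bar along its top (top at 129). Starts at x = -48, y = +125 mm in the fixture's frame and slides straight to the fixture's -y. The bolt's nose, 78 mm ahead of it and 20 mm above the bench, crosses in front of the home duct.
- bolt (a joint): Travel of the bolt and its lever in m: 0 open (start), 0.0325 first detent, 0.065 second stop (fully across; the hard end is at 0.066). A sprung detent holds it at each of these three places; leaving one of them takes a push of up to about 15 N, and past half-way it snaps on into the next.
- spare_duct: Bystander: a loose second duct like the first, standing on the bench outside the fixture, left of it. Origin at the centre of its underside.
- glue: Bystander: loose white glue bottle with a red cone cap, 42 mm diameter, 119 mm tall, left of the fixture. Origin at the centre of its underside.
- tape: Bystander: loose roll of white masking tape lying flat, 72 mm diameter, 20 mm high, right of the fixture. Origin at the centre of its underside.
- driver: Bystander: loose screwdriver with a yellow handle, 189 mm long, 28 mm thick, lying on the bench right of the fixture. Origin at the centre of its underside.
- stops (a point): Midway between the faces of the two steel back stops, x = +96 mm in the fixture's frame, 40 mm above the bench; the duct's foot comes to rest against them. Their tops are 64 mm above the bench.

How it is judged:
By the outcome, as a careful person would: the job done as asked, in the order asked, and still so for the second after the job is handed in, with the robot touching nothing.
It also fails if it takes over 48 s, if anything falls off the work surface, if the arm or the gripper's body presses on something with over 40 N, if the wrist force passes 120 N, or if a joint passes its speed limit or range.

ROBOT

A 6-joint arm with a two-finger parallel gripper is mounted at the origin on a cart in front of the work surface, level with it; the furniture and walls round the work are solid. World frame = base frame: x ahead of the robot, y to its left, z up, the work surface at z = 0. Lengths are in mm, angles in rad, forces in N, time in s.
With the tool pointing down it reaches from about 350 to 875 mm from the base axis. Payload 4.2 kg.
Tool frame: the origin (TCP) lies midway between the tips of the shut fingers; the grasp point (between the pads) lies 19 mm behind it; z points along the fingers, y is the line along which they close (so a half turn about z gives the same grasp; the last joint's range is limited). The gripper opens to 85 mm and grips with 20 to 120 N. Pads are 22 mm wide; open, the fingers measure 114 mm over their backs; the gripper's body (76 mm by 85 mm) begins 54 mm behind the grasp point. The pads swing forward as they close: fully open they stand 13 mm farther back than shut.
Start: joints at [1.441, 0.385, 0.008, 0, -1.194, -0.259], TCP at [236.891, 578.344, 231.312] pointing down, gripper open.
Joint ranges: [-3.14, 3.14], [-1.21, 2.06], [-1.07, 1.41], [-3.16, 2.05], [-2.99, -0.16], [-3.1, 3.1]. Speed limits (rad/s): [2.79, 2.79, 3.14, 3.14, 3.14, 3.14].

INTERFACE

Orientations are given as a unit quaternion [x, y, z, w].
In Python, from bench import arm gives the robot as it stands.
- The arm moves only by the tool send_rows, never from a script. Its argument "targets" is a list of rows, each an object of numbers: "gripper": the gripper command: -1 is fully open, 1 is shut, values between are in proportion; "x", "y", "z": the shift along the tool's x, y, z in cm; "ax", "ay", "az": the turn, a rotation vector about the tool's x, y, z in degrees. A call has 1 to 5 rows; each row shifts and turns the commanded pose from where the row before left it, along the tool's axes as they then stand; what a row does not reach is not made up. A row lasts 1/12 s, in which the tool goes at most 41.7 mm and 7.16 degrees, less where a joint would pass 70% of its speed; a pose out of reach is approached as far as the arm can. A call is refused whole if a number of a shift passes 4.17 or a number of a turn 7.16, either way. A call with a gripper value outside its range is refused whole. The fingers move at their own pace and stop on an object; the grip force is fixed at half the most. Time passes only in rows, so rows that do not move let the fingers close. It gives the time, the measured TCP pose, the force, the opening and the grip force at its end, in the units of the state.
- arm.read_state(): the state, without advancing time (a new reading comes with each control period).
- arm.get_image(name): name is "scene" or "top" or "wrist"; returns (picture, depth): 420x560x3 uint8, red, green, blue; 420x560 float32, mm along the optical axis (not along the pixel's ray), 0 where there is no reading.
- arm.camera_model(name): a dict with "fx", "fy", "cx", "cy" (pixels), "distortion" ([k1, k2, p1, p2, k3] as OpenCV has them; the pictures are not rectified), "cam_to_world" (4x4, takes a point from camera to world coordinates). Camera axes: x right, y down, z forward; pixel columns grow to the right and rows downward; lengths in mm; the calibration is good to about 2 mm. A picture is of the moment at which its call begins: read the wrist's pose just before it. camera_model takes no time and is no camera call; for the wrist camera it gives the pose at the moment of the call.
- arm.job_done(): hands the job in; it is judged then, once.
Trained networks look in the newest picture that a camera, given by its name, has taken for a name from the list of things; names that differ only in an ending like _2 or _b are one class to them, and where a whole thing is asked for, a point or a joint stands for the part that bears it (a point fixed in the world has none). Each returns a list of dicts, best first, with "score" (0 to 1); they miss things now and then, are a little off and sometimes report something else, mostly with a low value. They report only what shows in the picture. A call takes as long as a camera call.
- arm.boxes_of(camera, thing): "rect" ([left, top, width, height] in pixels, round what is visible of it).
The state is a dict: "clock": time; "joints": joint angles; "joint_vel": joint speeds; "joint_efforts": joint torques, N m; "position": TCP position; "ee_rot": TCP orientation; "contact_force": force on the tool from outside, world axes, zero at the start; "wrist_torque": the same for the moment, N m; "gripper_width": finger opening in mm; "grasp_force": force on a finger pad.
Only numpy, scipy, OpenCV 4.12 (cv2) and the standard library are available. Lean on these libraries where they do the work, as an engineer would, in place of code of your own. Each camera call takes 0.05 s, during which the arm holds its last target. There are 200 camera calls.

## Working session

There is one attempt and no reset: what is moved stays moved. The work goes in short steps, Python scripts to look and compute and a tool call to move; the robot and the scene stay as the last step left them, time stands still between calls to the robot, and variables do not carry over. Pictures are saved under pics/ and viewed, at most 10 in all, crops included, and the job is handed in when it is done.

Besides the shell and the picture viewer there is one more tool, called as name(argument=value, ...), one argument or row to a line, values as JSON. send_rows: Moves the arm, as the interface text tells. Its arguments: {"type":"object","properties":{"targets":{"type":"array"}},"required":["targets"]}

```bash
mkdir -p pics; ls
python3 - <<'E'
from bench import arm
import cv2,numpy as np
s=arm.read_state(); print(s)
ims=[]
for n in("scene","top"):
    p,d=arm.get_image(n); np.savez(f"pics/{n}1.npz",p=p,d=d)
    cv2.imwrite(f"pics/{n}1.png",p[:,:,::-1])
    m=arm.camera_model(n);print(n,m["fx"],m["distortion"],np.round(m["cam_to_world"],2).tolist())
    for t in("fixture","duct_mid","lever"):
        print(t,[(round(b["score"],2),np.round(b["rect"])) for b in arm.boxes_of(n,t)[:2]])
E
```

```text
pics
{'clock': 0.0, 'joints': array([ 1.44059204e+00,  3.85550750e-01,  6.62626361e-03, -4.92941806e-04,
       -1.19394707e+00, -2.58621042e-01]), 'joint_vel': array([ 0.00073144, -0.00024301, -0.00045363, -0.00141679, -0.00028492,
       -0.00252045]), 'joint_efforts': array([-5.43332699e-04, -3.92287731e+01,  1.88401973e+01,  4.18617100e+00,
       -4.64837343e-03, -9.05699835e-07]), 'position': array([236.69101957, 577.83348593, 230.22612635]), 'ee_rot': array([ 9.81143180e-01, -1.93279410e-01, -1.62031737e-04,  1.05017383e-03]), 'contact_force': array([ 0.44779376, -0.15534552,  0.30021386]), 'wrist_torque': array([ 0.03836177, -0.04485538,  0.01546936]), 'grasp_force': 0.0, 'gripper_width': 85.51971639791803}
scene 428.2762829442063 [-0.09872189  0.          0.          0.          0.        ] [[0.88, -0.28, 0.38, 71.29], [-0.47, -0.53, 0.71, -980.12], [0.0, -0.8, -0.6, 946.47], [0.0, 0.0, 0.0, 1.0]]
fixture [(0.69, array([254., 214.,  89.,  64.]))]
duct_mid [(0.8, array([290., 212.,  38.,  50.]))]
lever [(0.54, array([266., 212.,  21.,  40.]))]
top 394.0646576375258 [-0.01031974  0.          0.          0.          0.        ] [[0.01, -0.99, 0.12, 464.62], [-1.0, -0.01, 0.02, 5.19], [-0.01, -0.12, -0.99, 1077.51], [0.0, 0.0, 0.0, 1.0]]
fixture [(0.82, array([278., 149.,  87.,  97.]))]
duct_mid [(0.56, array([306., 162.,  46.,  54.]))]
lever [(0.52, array([284., 211.,  35.,  18.]))]
```

Run:
```python
import cv2
a=cv2.imread("pics/top1.png");b=cv2.imread("pics/scene1.png")
cv2.imwrite("pics/top1c.png",cv2.resize(a[110:290,200:440],None,fx=3.3,fy=3.3,interpolation=2))
```

```text
(no output)
```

View pics/top1c.png

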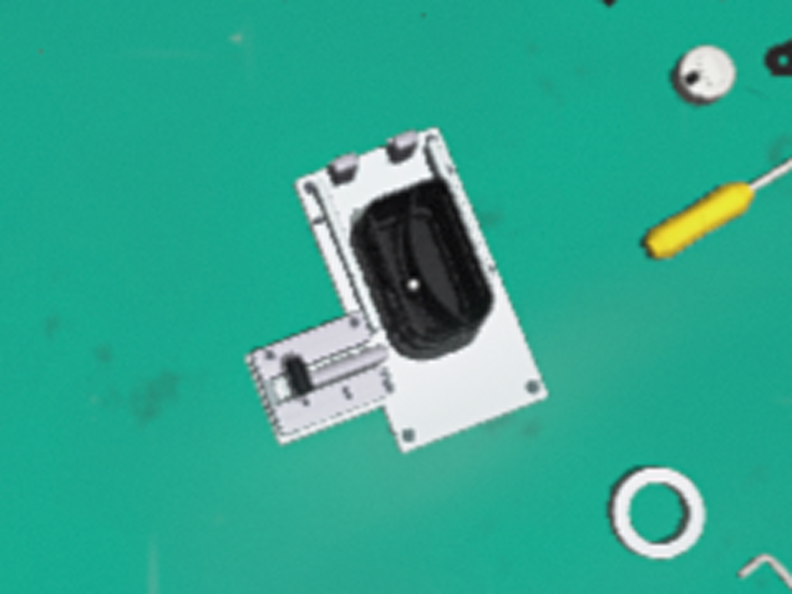

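View pics/scene1.png

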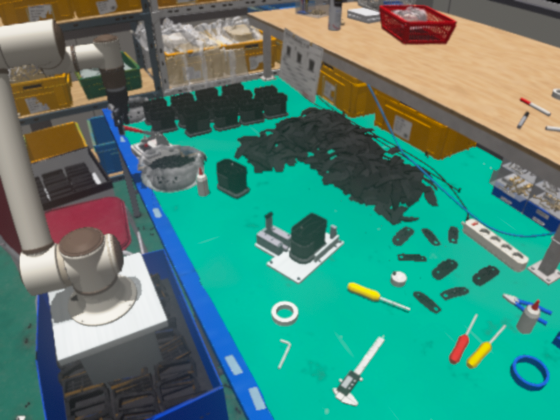

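The top crop shows the fixture with its base-plate corners at (296,182), (437,128), (547,395) and (403,452). The lever bar is near (297,373), and the duct rim spans about (350..493, 180..358). The scene view confirms the layout, with the bystanders well clear.

```bash
cat > h.py <<'E'
import numpy as np,cv2
def ray(m,px,z):
    K=np.array([[m["fx"],0,m["cx"]],[0,m["fy"],m["cy"]],[0,0,1]])
    q=cv2.undistortPoints(np.array(px,float).reshape(-1,1,2),K,np.array(m["distortion"])).reshape(-1,2)
    T=np.array(m["cam_to_world"]);d=np.c_[q,np.ones(len(q))]@T[:3,:3].T;o=T[:3,3]
    return o+d*((z-o[2])/d[:,2])[:,None]
def fit(P,F):
    P=np.array(P)[:,:2];F=np.array(F,float);a,b=P.mean(0),F.mean(0)
    c=(F-b)@np.array([1,-1j])**1 if 0 else None
    zP=(P-a)@[1,1j];zF=(F-b)@[1,1j];th=np.angle((zP*zF.conj()).sum())
    R=np.array([[np.cos(th),-np.sin(th)],[np.sin(th),np.cos(th)]]);t=a-R@b
    return th,R,t,np.abs(P-(F@R.T+t)).max()
E
python3 - <<'E'
from bench import arm
from h import *
m=arm.camera_model("top")
c=lambda *p:[(200+u/3.3-.35,110+v/3.3-.35) for u,v in p]
P=ray(m,c((296,182),(437,128),(547,395),(403,452)),10)
th,R,t,e=fit(P,[(115,65),(115,-65),(-130,-65),(-130,65)]);print(np.round(P,1).tolist(),th,t,e)
L=ray(m,c((297,373)),129)[0];print("lever",(L[:2]-t)@R)
D=ray(m,c((400,210),(352,235),(445,180),(493,300),(420,358),(490,315)),120);print("duct",np.round((D[:,:2]-t)@R,1).tolist())
print("exp lever", R@[-48,125]+t)
d=np.load("pics/top1.npz")["d"];print(d[150:250:10,300:350:10])
E
```

```text
[[716.9, -7.7, 10.0], [764.1, -126.1, 10.0], [539.9, -214.4, 10.0], [492.4, -96.3, 10.0]] 0.376816332650997 [ 635.30165283 -108.36539835] 2.2454550874325037
lever [-45.9454664  126.29385584]
duct [[41.1, 9.5], [36.4, 50.0], [50.2, -30.5], [-47.0, -29.4], [-67.6, 37.2], [-56.6, -23.1]]
exp lever [544.67403931  -9.79747421]
[[1104.4786  1102.9497  1105.4293  1096.5398  1105.5863 ]
 [1062.6561  1090.2443  1092.4384  1087.9534  1100.9521 ]
 [1058.0009  1087.7726   997.1566  1037.1399  1088.4724 ]
 [1079.8729  1045.5544  1081.5852  1082.526    985.14984]
 [1084.0929  1065.1533  1073.6453  1075.5005  1023.7977 ]
 [1089.9666  1044.493    989.025   1006.16766 1054.4708 ]
 [1033.9784  1030.5441  1043.8912  1067.3181   983.15576]
 [1055.5612  1052.3278  1071.6537  1071.6017  1066.0228 ]
 [1021.1532  1020.9558  1068.0219  1066.3528  1066.9176 ]
 [1077.799   1074.0026  1062.8485  1060.6078  1075.0874 ]]
```

send_rows(
  targets=[
    {"gripper":1,"az":-6.3},
    {"gripper":1,"az":-6.3},
    {"gripper":1,"az":-6.3},
    {"gripper":1,"az":-6.3},
    {"gripper":1,"az":-6.3},
  ],
)

```text
$.targets[0]: bad value
```

send_rows(
  targets=[
    {"gripper":1,"az":-6.3},
    {"gripper":1,"az":-6.0},
    {"gripper":1,"y":4},
    {"gripper":1,"y":4},
    {"gripper":1,"y":4},
  ],
)

```text
$.targets[0]: bad value
```

send_rows(
  targets=[
    {"gripper":1,"y":4},
    {"gripper":1,"y":4},
    {"gripper":1,"y":4},
    {"gripper":1,"y":4},
    {"gripper":1,"y":4},
  ],
)

```text
$.targets[0]: bad value
```

send_rows(
  targets=[
    {"gripper":1,"y":4},
    {"gripper":1,"y":4},
    {"gripper":1,"y":4},
    {"gripper":1,"y":4},
    {"gripper":1,"y":4},
  ],
)

```text
$.targets[0]: bad value
```

send_rows(
  targets=[
    {"gripper":1,"y":4},
    {"gripper":1,"y":4},
    {"gripper":1,"y":4},
    {"gripper":1,"y":4},
    {"gripper":1},
  ],
)

```text
$.targets[0]: bad value
```

```bash
cat >> h.py <<'E'
TH=0.376816;T0=np.array([635.3,-108.4])
RF=np.array([[np.cos(TH),-np.sin(TH)],[np.sin(TH),np.cos(TH)]])
def tofix(p): return (np.array(p)[...,:2]-T0)@RF
E
python3 - <<'E'
from bench import arm
from h import *
from scipy.spatial.transform import Rotation as Ro
s=arm.read_state();p,d=arm.get_image("wrist");m=arm.camera_model("wrist")
cv2.imwrite("pics/w1.png",p[:,:,::-1]);np.savez("pics/w1.npz",p=p,d=d)
print(s["clock"],s["position"],tofix(s["position"]),s["joints"],s["contact_force"],s["gripper_width"])
R=Ro.from_quat(s["ee_rot"]).as_matrix();print(R)
T=np.array(m["cam_to_world"]);print("cam in tool",R.T@(T[:3,3]-s["position"]),R.T@T[:3,2])
E
```

```text
0.4 [236.85660941 578.27350241 231.15641332] [-117.81940848  785.10905064] [ 1.44060962e+00  3.84816068e-01  7.70759128e-03 -6.78893882e-05
 -1.19397687e+00 -2.58604832e-01] [ 0.27064557 -0.05099146  0.29587233] 85.48400688136361
[[ 9.25358355e-01 -3.79093530e-01 -1.00112581e-04]
 [-3.79093543e-01 -9.25358313e-01 -2.78380466e-04]
 [ 1.28922249e-05  2.95553723e-04 -9.99999956e-01]]
cam in tool [ 7.41511019e+01 -1.66094030e-02 -1.42841930e+02] [-2.92499853e-01  1.91440634e-04  9.56265549e-01]
```

View pics/w1.png

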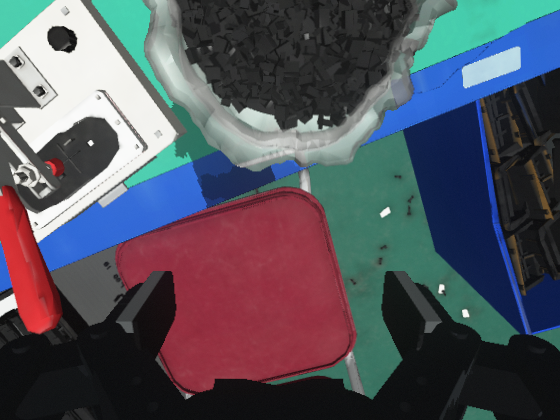

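The wrist view shows only the cart, bag and tray at the start pose. The rows were refused, so they probably need every key.

send_rows(
  targets=[
    {"gripper":1,"x":0,"y":0,"z":0,"ax":0,"ay":0,"az":-6.3},
    {"gripper":1,"x":0,"y":0,"z":0,"ax":0,"ay":0,"az":-6.3},
    {"gripper":1,"x":0,"y":0,"z":0,"ax":0,"ay":0,"az":-6.3},
    {"gripper":1,"x":0,"y":0,"z":0,"ax":0,"ay":0,"az":-6.3},
    {"gripper":1,"x":0,"y":0,"z":0,"ax":0,"ay":0,"az":-6.3},
  ],
)

```text
clock: 0.87
position: [236.9, 578.3, 231.3]
ee_rot: [0.997, 0.083, -0.0, -0.0]
contact_force: [-0.1, -0.4, 0.1]
gripper_width: 25.3
grasp_force: 0.0
```

send_rows(
  targets=[
    {"gripper":1,"x":0,"y":0,"z":0,"ax":0,"ay":0,"az":-6.3},
    {"gripper":1,"x":0,"y":0,"z":0,"ax":0,"ay":0,"az":-6.0},
    {"gripper":1,"x":0,"y":4,"z":0,"ax":0,"ay":0,"az":0},
    {"gripper":1,"x":0,"y":4,"z":0,"ax":0,"ay":0,"az":0},
    {"gripper":1,"x":0,"y":4,"z":0,"ax":0,"ay":0,"az":0},
  ],
)

```text
clock: 1.28
position: [281.0, 465.6, 230.9]
ee_rot: [0.982, 0.187, -0.0, 0.0]
contact_force: [1.5, 0.9, -0.3]
gripper_width: -0.4
grasp_force: 0.0
```

send_rows(
  targets=[
    {"gripper":1,"x":0,"y":4,"z":0,"ax":0,"ay":0,"az":0},
    {"gripper":1,"x":0,"y":4,"z":0,"ax":0,"ay":0,"az":0},
    {"gripper":1,"x":0,"y":4,"z":0,"ax":0,"ay":0,"az":0},
    {"gripper":1,"x":0,"y":4,"z":0,"ax":0,"ay":0,"az":0},
    {"gripper":1,"x":0,"y":4,"z":0,"ax":0,"ay":0,"az":0},
  ],
)

```text
clock: 1.7
position: [354.5, 278.8, 231.7]
ee_rot: [0.982, 0.187, 0.0, -0.0]
contact_force: [1.4, 0.3, 0.1]
gripper_width: 0.2
grasp_force: 0.0
```

send_rows(
  targets=[
    {"gripper":1,"x":0,"y":4,"z":0,"ax":0,"ay":0,"az":0},
    {"gripper":1,"x":0,"y":4,"z":0,"ax":0,"ay":0,"az":0},
    {"gripper":1,"x":0,"y":4,"z":0,"ax":0,"ay":0,"az":0},
    {"gripper":1,"x":0,"y":4,"z":0,"ax":0,"ay":0,"az":0},
    {"gripper":1,"x":0,"y":4,"z":0,"ax":0,"ay":0,"az":0},
  ],
)

```text
clock: 2.12
position: [428.0, 92.8, 231.9]
ee_rot: [0.982, 0.187, 0.001, -0.0]
contact_force: [1.4, 0.5, 0.6]
gripper_width: 0.0
grasp_force: 0.0
```

send_rows(
  targets=[
    {"gripper":1,"x":0,"y":4,"z":0,"ax":0,"ay":0,"az":0},
    {"gripper":1,"x":0,"y":4,"z":0,"ax":0,"ay":0,"az":0},
    {"gripper":1,"x":0,"y":4,"z":0,"ax":0,"ay":0,"az":0},
    {"gripper":1,"x":0,"y":4,"z":0,"ax":0,"ay":0,"az":0},
    {"gripper":1,"x":0,"y":0,"z":0,"ax":0,"ay":0,"az":0},
  ],
)

```text
clock: 2.53
position: [487.9, -59.4, 231.2]
ee_rot: [0.983, 0.183, 0.0, 0.001]
contact_force: [1.5, 0.3, 0.4]
gripper_width: 0.1
grasp_force: 0.0
```

Run:
```python
from bench import arm
from h import *
s=arm.read_state();p,d=arm.get_image("wrist");m=arm.camera_model("wrist")
cv2.imwrite("pics/w2.png",p[:,:,::-1]);np.savez("pics/w2.npz",p=p,d=d,T=m["cam_to_world"])
print(s["clock"],s["position"],tofix(s["position"]),s["ee_rot"],s["joints"],s["contact_force"],s["gripper_width"])
```

```text
2.5333 [487.91725692 -59.3667339  231.18754613] [-119.0001427    99.82434663] [9.83068760e-01 1.83235760e-01 4.73196438e-05 6.83037259e-04] [ 2.10932582e-01  1.56299505e-01 -3.10824997e-01  1.53231315e-03
 -1.10361410e+00  1.72772763e+00] [1.45430011 0.26868491 0.38235761] 0.10688894082508867
```

View pics/w2.png

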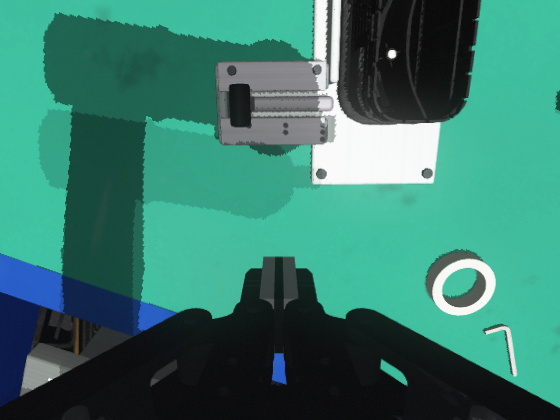

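The wrist view from 230 mm shows the plate's front corners at (313,184) and (436,184), and the housing at x 217–327, y 62–144. The lever bar is at (239,105), and the duct's near rim is at row ~122.

Run:
```python
from bench import arm
from h import *
m=arm.camera_model("wrist")
P=np.vstack([ray(m,[(312.5,184),(435,183.5)],10),ray(m,[(219,144),(217,62),(327,62)],53)])
F=[(-130,65),(-130,-65),(-82,153),(-14,153),(-14,55)]
th,R,t,e=fit(P,F);print(th,t,e)
print(np.round((P[:,:2]-t)@R,1).tolist())
q=lambda px,z:np.round((ray(m,px,z)[:,:2]-t)@R,1).tolist()
print("lever",q([(239,105),(229,105),(249,105),(239,84),(239,127)],129))
print("duct rear",q([(375,121),(410,123),(445,122)],120),q([(375,121),(410,123),(445,122)],22),"sides",q([(480,20)],120))
s=arm.read_state();print("tcp",(s["position"][:2]-t)@R)
```

```text
0.37856099385312797 [ 634.47756711 -105.87162244] 2.6451646896477428
[[-129.6, 64.4], [-130.1, -64.6], [-82.1, 152.6], [-13.6, 150.5], [-14.6, 58.1]]
lever [[-47.9, 125.3], [-47.8, 131.9], [-47.9, 118.6], [-34.6, 124.7], [-62.1, 125.8]]
duct rear [[-59.5, 32.2], [-60.9, 7.6], [-60.3, -17.1]] [[-65.1, 6.4], [-67.1, -27.8], [-66.3, -62.0]] sides [[5.1, -33.0]]
tcp [-119.11850117   99.6505192 ]
```

send_rows(
  targets=[
    {"gripper":1,"x":0,"y":3.4,"z":2,"ax":0,"ay":0,"az":0},
    {"gripper":1,"x":0,"y":3.3,"z":2,"ax":0,"ay":0,"az":0},
    {"gripper":1,"x":0,"y":3.3,"z":2,"ax":0,"ay":0,"az":0},
    {"gripper":1,"x":0,"y":0,"z":3.5,"ax":0,"ay":0,"az":0},
    {"gripper":1,"x":0,"y":0,"z":3.5,"ax":0,"ay":0,"az":0},
  ],
)

```text
clock: 3.0
position: [524.2, -147.8, 100.9]
ee_rot: [0.983, 0.186, 0.002, 0.0]
contact_force: [-0.4, -0.2, -0.6]
gripper_width: -0.0
grasp_force: 0.0
```

send_rows(
  targets=[
    {"gripper":1,"x":0,"y":0,"z":2.5,"ax":0,"ay":0,"az":0},
    {"gripper":1,"x":0,"y":0,"z":1.5,"ax":0,"ay":0,"az":0},
    {"gripper":1,"x":0,"y":0,"z":0,"ax":0,"ay":6,"az":0},
    {"gripper":1,"x":0,"y":0,"z":0,"ax":0,"ay":6,"az":0},
    {"gripper":1,"x":0,"y":0,"z":0,"ax":0,"ay":6,"az":0},
  ],
)

```text
clock: 3.42
position: [522.8, -145.7, 61.0]
ee_rot: [0.97, 0.186, 0.155, -0.029]
contact_force: [-1.4, -0.1, -0.2]
gripper_width: -0.1
grasp_force: 0.0
```

send_rows(
  targets=[
    {"gripper":1,"x":0,"y":0,"z":0,"ax":0,"ay":6,"az":0},
    {"gripper":1,"x":0,"y":0,"z":0,"ax":0,"ay":6,"az":0},
    {"gripper":1,"x":0,"y":0,"z":0,"ax":0,"ay":0,"az":0},
    {"gripper":1,"x":0,"y":0,"z":0,"ax":0,"ay":0,"az":0},
  ],
)

```text
clock: 3.75
position: [521.7, -147.7, 61.0]
ee_rot: [0.955, 0.181, 0.23, -0.046]
contact_force: [0.7, -0.3, 0.6]
gripper_width: -0.1
grasp_force: 0.0
```

```bash
sed -i 's/^TH=.*/TH=0.37856;T0=np.array([634.5,-105.9])/' h.py
cat > st.py <<'E'
from bench import arm
from h import *
from scipy.spatial.transform import Rotation as Ro
s=arm.read_state();F=s["contact_force"]
print(s["clock"],"fix",np.round(tofix(s["position"]),1),"z",round(s["position"][2],1),"Ffix",np.round(F[:2]@RF,1),np.round(F[2],1))
print(np.round(Ro.from_quat(s["ee_rot"]).as_matrix().T@np.array([[*RF[:,0],0],[*RF[:,1],0],[0,0,1]]).T,3).tolist())
E
python3 st.py
```

```text
3.75 fix [-120.2    2.9] z 61.0 Ffix [ 0.5 -0.5] 0.6
[[0.89, -0.004, 0.456], [-0.002, -1.0, -0.005], [0.456, 0.003, -0.89]]
```

send_rows(
  targets=[
    {"gripper":1,"x":-0.8,"y":0,"z":1.5,"ax":0,"ay":0,"az":0},
    {"gripper":1,"x":-0.8,"y":0,"z":1.5,"ax":0,"ay":0,"az":0},
    {"gripper":1,"x":0,"y":0,"z":0,"ax":0,"ay":0,"az":0},
    {"gripper":1,"x":1.5,"y":0,"z":0.77,"ax":0,"ay":0,"az":0},
    {"gripper":1,"x":1.5,"y":0,"z":0.77,"ax":0,"ay":0,"az":0},
  ],
)

```text
clock: 4.17
position: [552.9, -134.6, 26.8]
ee_rot: [0.955, 0.182, 0.229, -0.046]
contact_force: [-0.3, -0.2, -0.6]
gripper_width: -0.2
grasp_force: 0.0
```

```bash
cat >> st.py <<'E'
p,d=arm.get_image("wrist");cv2.imwrite(f"pics/w{s['clock']:.1f}.png",p[:,:,::-1])
E
python3 st.py
```

```text
4.1667 fix [-86.4   3.4] z 26.8 Ffix [-0.3 -0.1] -0.6
[[0.891, -0.002, 0.455], [-0.0, -1.0, -0.005], [0.455, 0.004, -0.891]]
```

send_rows(
  targets=[
    {"gripper":1,"x":0.45,"y":0,"z":0.23,"ax":0,"ay":0,"az":0},
    {"gripper":1,"x":0.45,"y":0,"z":0.23,"ax":0,"ay":0,"az":0},
    {"gripper":1,"x":0.45,"y":0,"z":0.23,"ax":0,"ay":0,"az":0},
    {"gripper":1,"x":0.45,"y":0,"z":0.23,"ax":0,"ay":0,"az":0},
    {"gripper":1,"x":0.45,"y":0,"z":0.23,"ax":0,"ay":0,"az":0},
  ],
)

```text
clock: 4.63
position: [575.9, -125.5, 26.5]
ee_rot: [0.955, 0.182, 0.23, -0.046]
contact_force: [-0.7, 0.1, 0.8]
gripper_width: 0.3
grasp_force: 0.5
```

```bash
python3 st.py; ls pics
```

```text
4.6333 fix [-61.7   3.5] z 26.5 Ffix [-0.6  0.3] 0.8
[[0.89, -0.003, 0.456], [-0.001, -1.0, -0.005], [0.456, 0.004, -0.89]]
scene1.npz
scene1.png
top1.npz
top1.png
top1c.png
w1.npz
w1.png
w2.npz
w2.png
w4.2.png
w4.6.png
```

View pics/w4.6.png

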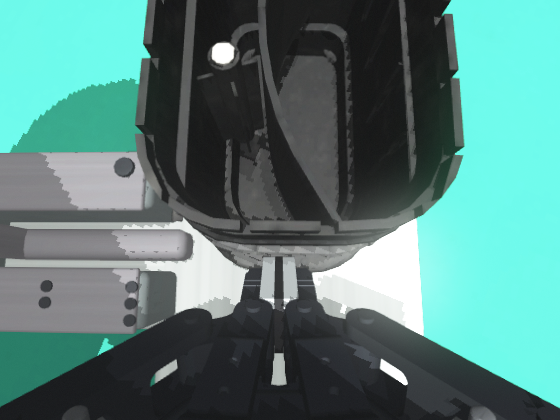

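The fingertips (rows 255–300) are right behind the duct's foot, and the gripper body is clear of the rim. Next I keep pushing gently.

send_rows(
  targets=[
    {"gripper":1,"x":0.3,"y":0,"z":0.155,"ax":0,"ay":0,"az":0},
    {"gripper":1,"x":0.3,"y":0,"z":0.155,"ax":0,"ay":0,"az":0},
    {"gripper":1,"x":0.3,"y":0,"z":0.155,"ax":0,"ay":0,"az":0},
    {"gripper":1,"x":0.3,"y":0,"z":0.155,"ax":0,"ay":0,"az":0},
  ],
)

```text
clock: 5.02
position: [588.5, -120.7, 26.3]
ee_rot: [0.955, 0.182, 0.23, -0.046]
contact_force: [-1.1, 0.2, 0.8]
gripper_width: -0.1
grasp_force: 0.5
```

```bash
python3 st.py
```

```text
5.0167 fix [-48.2   3.3] z 26.3 Ffix [-0.9  0.5] 0.8
[[0.89, -0.004, 0.456], [-0.002, -1.0, -0.005], [0.456, 0.004, -0.89]]
```

send_rows(
  targets=[
    {"gripper":1,"x":0.18,"y":0,"z":0.092,"ax":0,"ay":0,"az":0},
    {"gripper":1,"x":0.18,"y":0,"z":0.092,"ax":0,"ay":0,"az":0},
    {"gripper":1,"x":0.18,"y":0,"z":0.092,"ax":0,"ay":0,"az":0},
  ],
)

```text
clock: 5.32
position: [594.1, -118.4, 26.3]
ee_rot: [0.955, 0.182, 0.23, -0.046]
contact_force: [0.3, -0.3, -0.0]
gripper_width: 0.0
grasp_force: 0.4
```

send_rows(
  targets=[
    {"gripper":1,"x":0.09,"y":0,"z":0.046,"ax":0,"ay":0,"az":0},
    {"gripper":1,"x":0.09,"y":0,"z":0.046,"ax":0,"ay":0,"az":0},
  ],
)

```text
clock: 5.48
position: [596.0, -117.6, 26.2]
ee_rot: [0.955, 0.182, 0.23, -0.046]
contact_force: [0.0, -0.2, 0.7]
gripper_width: -0.1
grasp_force: 0.4
```

```bash
python3 st.py
```

```text
5.4833 fix [-40.1   3.4] z 26.2 Ffix [-0.  -0.2] 0.7
[[0.89, -0.003, 0.456], [-0.001, -1.0, -0.005], [0.456, 0.004, -0.89]]
```

send_rows(
  targets=[
    {"gripper":1,"x":0.09,"y":0,"z":0.046,"ax":0,"ay":0,"az":0},
    {"gripper":1,"x":0.09,"y":0,"z":0.046,"ax":0,"ay":0,"az":0},
  ],
)

```text
clock: 5.7
position: [597.8, -116.9, 26.3]
ee_rot: [0.955, 0.182, 0.23, -0.046]
contact_force: [-0.4, -1.1, 0.5]
gripper_width: 0.0
grasp_force: 0.3
```

send_rows(
  targets=[
    {"gripper":1,"x":0.09,"y":0,"z":0.046,"ax":0,"ay":0,"az":0},
  ],
)

```text
clock: 5.78
position: [598.5, -116.5, 26.2]
ee_rot: [0.955, 0.182, 0.23, -0.046]
contact_force: [-3.9, -3.2, 1.4]
gripper_width: 0.3
grasp_force: 2.3
```

send_rows(
  targets=[
    {"gripper":1,"x":0.09,"y":0,"z":0.046,"ax":0,"ay":0,"az":0},
  ],
)

```text
clock: 5.87
position: [598.7, -116.5, 26.1]
ee_rot: [0.955, 0.182, 0.229, -0.046]
contact_force: [-7.5, -4.1, 6.1]
gripper_width: -0.2
grasp_force: 4.2
```

```bash
python3 st.py; mv pics/w5.8.png pics/wh.png; ls pics
```

```text
5.8667 fix [-37.2   3.4] z 26.1 Ffix [-8.4 -1.1] 6.1
[[0.891, -0.003, 0.454], [-0.001, -1.0, -0.005], [0.454, 0.004, -0.891]]
scene1.npz
scene1.png
top1.npz
top1.png
top1c.png
w1.npz
w1.png
w2.npz
w2.png
w4.2.png
w4.6.png
w5.0.png
w5.5.png
w5.9.pngmv: cannot stat 'pics/w5.8.png': No such file or directory
```

Firm contact with force rising at the expected home position. Next I retreat, rise and check.

send_rows(
  targets=[
    {"gripper":1,"x":-0.9,"y":0,"z":-0.46,"ax":0,"ay":0,"az":0},
    {"gripper":1,"x":-2.0,"y":0,"z":-1.0,"ax":0,"ay":0,"az":0},
    {"gripper":1,"x":-3.0,"y":0,"z":-1.5,"ax":0,"ay":0,"az":0},
    {"gripper":1,"x":1.0,"y":0,"z":-3.5,"ax":0,"ay":-6,"az":0},
    {"gripper":1,"x":1.0,"y":0,"z":-3.5,"ax":0,"ay":-6,"az":0},
  ],
)

```text
clock: 6.33
position: [527.0, -143.9, 66.1]
ee_rot: [0.968, 0.184, 0.165, -0.042]
contact_force: [1.8, 0.2, -0.1]
gripper_width: 0.2
grasp_force: 0.0
```

send_rows(
  targets=[
    {"gripper":1,"x":0,"y":0,"z":-3.5,"ax":0,"ay":-6,"az":0},
    {"gripper":1,"x":0,"y":0,"z":-3.5,"ax":0,"ay":-6,"az":0},
    {"gripper":1,"x":0,"y":0,"z":-3.5,"ax":0,"ay":-3,"az":0},
    {"gripper":1,"x":0,"y":-3,"z":-2,"ax":0,"ay":0,"az":0},
    {"gripper":1,"x":0,"y":0,"z":0,"ax":0,"ay":0,"az":0},
  ],
)

```text
clock: 6.75
position: [496.9, -124.3, 195.1]
ee_rot: [0.98, 0.192, 0.046, -0.016]
contact_force: [-1.9, -0.3, -0.9]
gripper_width: 0.2
grasp_force: 0.0
```

```bash
python3 st.py; ls -t pics|head -1
python3 - <<'E'
from bench import arm
import cv2
p,d=arm.get_image("top");cv2.imwrite("pics/top2c.png",cv2.resize(p[110:290,200:440,::-1],None,fx=3.3,fy=3.3,interpolation=2))
E
```

```text
6.75 fix [-134.6   33.8] z 195.1 Ffix [-1.9  0.4] -0.9
[[0.995, 0.008, 0.097], [0.009, -1.0, -0.014], [0.097, 0.014, -0.995]]
w6.8.png
```

View pics/w6.8.png

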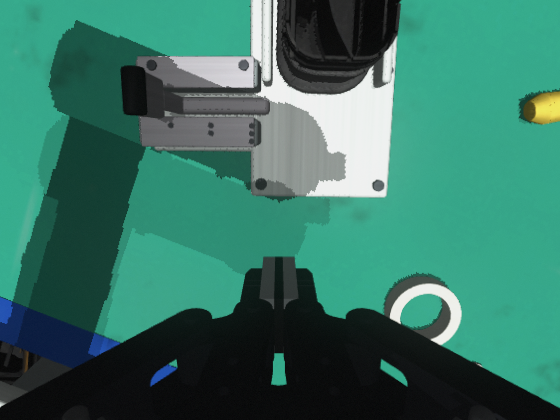

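Run:
```python
from bench import arm
from h import *
m=arm.camera_model("wrist")
for z in (10,22,120): print(z,np.round(tofix(ray(m,[(300,60),(300,80),(300,100),(300,120),(300,140),(312,200)],z)),1).tolist())
```

```text
10 [[-11.8, 18.7], [-28.6, 18.4], [-45.6, 18.1], [-63.0, 17.8], [-80.7, 17.4], [-135.9, 5.2]]
22 [[-14.2, 19.1], [-30.3, 18.9], [-46.7, 18.6], [-63.5, 18.3], [-80.5, 17.9], [-133.7, 6.1]]
120 [[-33.1, 22.9], [-44.3, 22.7], [-55.6, 22.5], [-67.2, 22.3], [-79.0, 22.1], [-115.8, 13.9]]
```

The foot's rear edge at (320,93) maps to about x = -37 after correcting the plate-edge offset, so the duct is home and upright. Now I go to the lever's far side.

send_rows(
  targets=[
    {"gripper":1,"x":0,"y":0,"z":0,"ax":0,"ay":-5.6,"az":0},
    {"gripper":1,"x":2.2,"y":-3.4,"z":0,"ax":0,"ay":0,"az":0},
    {"gripper":1,"x":2.2,"y":-3.4,"z":0,"ax":0,"ay":0,"az":0},
    {"gripper":1,"x":2.2,"y":-3.4,"z":0,"ax":0,"ay":0,"az":0},
    {"gripper":1,"x":2.2,"y":-3.4,"z":0,"ax":0,"ay":0,"az":0},
  ],
)

```text
clock: 7.27
position: [525.2, 33.8, 189.3]
ee_rot: [0.982, 0.19, -0.008, -0.007]
contact_force: [1.9, -0.4, -0.2]
gripper_width: 0.2
grasp_force: 0.0
```

send_rows(
  targets=[
    {"gripper":1,"x":0,"y":-0.3,"z":0,"ax":0,"ay":0,"az":0},
    {"gripper":1,"x":0,"y":0,"z":0,"ax":0,"ay":0,"az":0},
  ],
)

```text
clock: 7.43
position: [524.1, 37.1, 189.3]
ee_rot: [0.981, 0.193, -0.008, -0.008]
contact_force: [-0.2, 0.4, -0.4]
gripper_width: 0.1
grasp_force: 0.0
```

```bash
python3 st.py
```

```text
7.4333 fix [-49.7 173.7] z 189.3 Ffix [0.  0.4] -0.4
[[1.0, 0.009, -0.013], [0.009, -1.0, -0.018], [-0.014, 0.018, -1.0]]
```

send_rows(
  targets=[
    {"gripper":1,"x":0.2,"y":0,"z":3.2,"ax":0,"ay":0,"az":0},
    {"gripper":1,"x":0,"y":0,"z":3.2,"ax":0,"ay":0,"az":0},
    {"gripper":1,"x":0,"y":0,"z":3.0,"ax":0,"ay":0,"az":0},
    {"gripper":1,"x":0,"y":1,"z":0,"ax":0,"ay":0,"az":0},
    {"gripper":1,"x":0,"y":0.8,"z":0,"ax":0,"ay":0,"az":0},
  ],
)

```text
clock: 7.9
position: [530.6, 18.4, 95.6]
ee_rot: [0.982, 0.191, -0.009, -0.007]
contact_force: [1.0, -0.9, 0.4]
gripper_width: 0.4
grasp_force: 0.0
```

```bash
python3 st.py
```

```text
7.9 fix [-50.6 153.9] z 95.6 Ffix [ 0.6 -1.2] 0.4
[[1.0, 0.005, -0.015], [0.005, -1.0, -0.017], [-0.015, 0.017, -1.0]]
```

send_rows(
  targets=[
    {"gripper":1,"x":0.2,"y":0.2,"z":0,"ax":0,"ay":0,"az":0},
    {"gripper":1,"x":0,"y":0.2,"z":0,"ax":0,"ay":0,"az":0},
    {"gripper":1,"x":0,"y":0.2,"z":0,"ax":0,"ay":0,"az":0},
    {"gripper":1,"x":0,"y":0.2,"z":0,"ax":0,"ay":0,"az":0},
  ],
)

```text
clock: 8.28
position: [537.0, 14.0, 97.9]
ee_rot: [0.982, 0.191, -0.006, -0.008]
contact_force: [-0.0, 0.3, 0.1]
gripper_width: 0.0
grasp_force: 0.0
```

send_rows(
  targets=[
    {"gripper":1,"x":0,"y":0.2,"z":0,"ax":0,"ay":0,"az":0},
    {"gripper":1,"x":0,"y":0.2,"z":0,"ax":0,"ay":0,"az":0},
    {"gripper":1,"x":0,"y":0.2,"z":0,"ax":0,"ay":0,"az":0},
  ],
)

```text
clock: 8.53
position: [538.5, 9.0, 97.0]
ee_rot: [0.981, 0.191, -0.007, -0.008]
contact_force: [-2.6, 4.7, 4.3]
gripper_width: -0.0
grasp_force: 2.7
```

```bash
python3 st.py
```

```text
8.5333 fix [-46.7 142.3] z 97.0 Ffix [-0.7  5.3] 4.3
[[1.0, 0.007, -0.01], [0.006, -1.0, -0.018], [-0.01, 0.018, -1.0]]
```

send_rows(
  targets=[
    {"gripper":1,"x":0,"y":0.3,"z":0,"ax":0,"ay":0,"az":0},
    {"gripper":1,"x":0,"y":0.3,"z":0,"ax":0,"ay":0,"az":0},
    {"gripper":1,"x":0,"y":0.3,"z":0,"ax":0,"ay":0,"az":0},
  ],
)

```text
clock: 8.83
position: [541.3, 2.2, 96.9]
ee_rot: [0.981, 0.191, -0.007, -0.009]
contact_force: [-5.6, 11.5, 7.1]
gripper_width: 0.3
grasp_force: 6.5
```

send_rows(
  targets=[
    {"gripper":1,"x":0,"y":0.3,"z":0,"ax":0,"ay":0,"az":0},
    {"gripper":1,"x":0,"y":0.3,"z":0,"ax":0,"ay":0,"az":0},
    {"gripper":1,"x":0,"y":0.3,"z":0,"ax":0,"ay":0,"az":0},
    {"gripper":1,"x":0,"y":0.3,"z":0,"ax":0,"ay":0,"az":0},
  ],
)

```text
clock: 9.17
position: [546.6, -10.9, 96.2]
ee_rot: [0.981, 0.192, -0.007, -0.007]
contact_force: [-0.5, -0.9, -0.1]
gripper_width: 0.0
grasp_force: 0.0
```

```bash
python3 st.py
```

```text
9.1667 fix [-46.6 120.7] z 96.2 Ffix [-0.8 -0.6] -0.1
[[1.0, 0.007, -0.01], [0.007, -1.0, -0.017], [-0.01, 0.017, -1.0]]
```

send_rows(
  targets=[
    {"gripper":1,"x":0,"y":0.4,"z":0,"ax":0,"ay":0,"az":0},
    {"gripper":1,"x":0,"y":0.4,"z":0,"ax":0,"ay":0,"az":0},
    {"gripper":1,"x":0,"y":0.3,"z":0,"ax":0,"ay":0,"az":0},
    {"gripper":1,"x":0,"y":0.3,"z":0,"ax":0,"ay":0,"az":0},
  ],
)

```text
clock: 9.55
position: [551.3, -23.4, 95.8]
ee_rot: [0.982, 0.191, -0.007, -0.008]
contact_force: [-3.5, 9.3, 2.4]
gripper_width: 0.1
grasp_force: 4.7
```

send_rows(
  targets=[
    {"gripper":1,"x":0,"y":0.3,"z":0,"ax":0,"ay":0,"az":0},
    {"gripper":1,"x":0,"y":0.3,"z":0,"ax":0,"ay":0,"az":0},
    {"gripper":1,"x":0,"y":0.3,"z":0,"ax":0,"ay":0,"az":0},
    {"gripper":1,"x":0,"y":0.3,"z":0,"ax":0,"ay":0,"az":0},
  ],
)

```text
clock: 9.88
position: [555.3, -33.6, 95.8]
ee_rot: [0.981, 0.191, -0.007, -0.009]
contact_force: [-3.3, 5.4, 2.9]
gripper_width: -0.1
grasp_force: 3.1
```

send_rows(
  targets=[
    {"gripper":1,"x":0,"y":0.3,"z":0,"ax":0,"ay":0,"az":0},
    {"gripper":1,"x":0,"y":0.3,"z":0,"ax":0,"ay":0,"az":0},
  ],
)

```text
clock: 10.05
position: [558.7, -40.8, 95.7]
ee_rot: [0.981, 0.191, -0.007, -0.007]
contact_force: [-0.6, -0.5, 1.4]
gripper_width: 0.2
grasp_force: 0.0
```

```bash
python3 st.py
```

```text
10.05 fix [-46.4  88.5] z 95.7 Ffix [-0.7 -0.3] 1.4
[[1.0, 0.007, -0.01], [0.007, -1.0, -0.017], [-0.01, 0.017, -1.0]]
```

Snapped towards the second detent. I follow through until firm contact.

send_rows(
  targets=[
    {"gripper":1,"x":0,"y":0.3,"z":0,"ax":0,"ay":0,"az":0},
    {"gripper":1,"x":0,"y":0.3,"z":0,"ax":0,"ay":0,"az":0},
    {"gripper":1,"x":0,"y":0.2,"z":0,"ax":0,"ay":0,"az":0},
  ],
)

```text
clock: 10.35
position: [561.6, -48.6, 95.4]
ee_rot: [0.982, 0.191, -0.007, -0.007]
contact_force: [0.4, 0.2, -0.2]
gripper_width: -0.1
grasp_force: 0.0
```

send_rows(
  targets=[
    {"gripper":1,"x":0,"y":0.15,"z":0,"ax":0,"ay":0,"az":0},
    {"gripper":1,"x":0,"y":0.1,"z":0,"ax":0,"ay":0,"az":0},
  ],
)

```text
clock: 10.52
position: [562.2, -50.3, 95.3]
ee_rot: [0.982, 0.191, -0.007, -0.008]
contact_force: [-1.4, 2.1, 1.4]
gripper_width: -0.1
grasp_force: 1.4
```

```bash
python3 st.py
```

```text
10.5167 fix [-46.6  78.4] z 95.3 Ffix [-0.5  2.5] 1.4
[[1.0, 0.006, -0.011], [0.006, -1.0, -0.018], [-0.011, 0.018, -1.0]]
```

send_rows(
  targets=[
    {"gripper":1,"x":0,"y":-1,"z":0,"ax":0,"ay":0,"az":0},
    {"gripper":1,"x":0,"y":-3.5,"z":0,"ax":0,"ay":0,"az":0},
    {"gripper":1,"x":0,"y":-1,"z":-3.5,"ax":0,"ay":0,"az":0},
    {"gripper":1,"x":-3,"y":0,"z":-3.5,"ax":0,"ay":0,"az":0},
    {"gripper":1,"x":-3,"y":0,"z":-3.5,"ax":0,"ay":0,"az":0},
  ],
)

```text
clock: 10.98
position: [492.5, -19.7, 195.9]
ee_rot: [0.981, 0.193, -0.007, -0.007]
contact_force: [-1.1, 1.1, 0.6]
gripper_width: 0.1
grasp_force: 0.0
```

send_rows(
  targets=[
    {"gripper":1,"x":-3,"y":3,"z":-2,"ax":0,"ay":0,"az":0},
    {"gripper":1,"x":0,"y":3,"z":0,"ax":0,"ay":0,"az":0},
    {"gripper":1,"x":0,"y":0,"z":0,"ax":0,"ay":0,"az":0},
    {"gripper":1,"x":0,"y":0,"z":0,"ax":0,"ay":0,"az":0},
  ],
)

```text
clock: 11.32
position: [489.6, -84.1, 212.7]
ee_rot: [0.982, 0.19, -0.006, -0.008]
contact_force: [-0.7, -0.2, 0.3]
gripper_width: 0.0
grasp_force: 0.0
```

```bash
python3 st.py; cp $(ls -t pics/w*.png|head -1) pics/final.png
```

```text
11.3167 fix [-126.6   73.8] z 212.7 Ffix [-0.7  0.1] 0.3
[[1.0, 0.004, -0.009], [0.004, -1.0, -0.017], [-0.009, 0.017, -1.0]]
```

View pics/final.png

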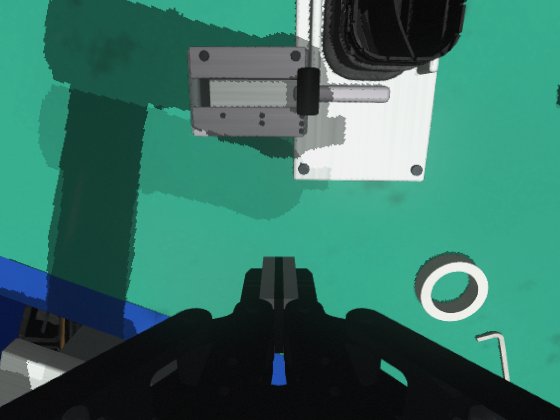

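The bolt now crosses in front of the duct: lever bar at (308,91), nose at (388,94), foot edge just behind it at row ~78. I check the numbers before handing in.

Run:
```python
from bench import arm
from h import *
m=arm.camera_model("wrist")
print("lever",tofix(ray(m,[(308,91)],129)),"foot",tofix(ray(m,[(360,78)],18)),"plate",tofix(ray(m,[(360,180.5)],10)))
y=tofix(ray(m,[(308,91)],129))[0,1]
if abs(y-60)<5: print(arm.job_done())
```

```text
lever [[-47.8820413   58.75523137]] foot [[-35.01873417   6.15119003]] plate [[-130.02830599   -2.08987631]]
the job is handed in; nothing more can be done
None
```

The duct is home against the back stops (foot's rear edge measured at x ≈ -35 mm, expected -36), the bolt is at its second stop (lever at y ≈ 59 mm, expected 60), and I handed the job in at about 11 s with the arm clear.

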